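# Fit the retaining ring at the shaft groove with ring pliers

### The job

Take the ring pliers up off their two-pronged hook, squeeze the handles fully so that the snap ring on the tips is spread, lower the spread ring from above over the end of the gearbox's upright shaft and stop level with the groove, centred and clear of the shaft. Finish there while still holding: keep the handles squeezed and the ring spread opposite the groove, do not let go. Never push the ring onto the shaft unspread, and leave the flask, the jar and the wrench alone.

Things in the scene. Friction and masses are not known exactly. Their poses are not given: they have to be found in the camera images.
- pliers_grip (a point): Point midway between the pliers' two black upright handles, at the height to squeeze them from above, fingers outside. Axes: z up, x forward to the ring; handles at +y and -y close along y. Each handle is 14 mm wide (x), 10 mm thick, its top 13 mm above this point. Here they span 57 mm relaxed (64 mm at their tops), 36 mm fully squeezed, outer faces then upright and parallel.
- pliers: The loose ring pliers, ring included, 0.21 kg. Origin: middle of the underside of their steel head bar (66 mm along y, 24 deep, 16 high), which rests on the hook's prongs; pliers_grip lies 75 mm above it, same axes. Below the head two thin jaws bend forward to the ring. Squeezing the handles spreads the ring; no other lock holds it.
- ring_center (a point): Centre of the steel snap ring, 4 mm thick, half-way through; 45 mm ahead (x) of and 120 mm below pliers_grip, rigid with the head; z is the ring's axis. Fully spread it is 46 mm outside, 37 mm inside diameter; relaxed about 28 mm wide inside, too small for the shaft. Its gap and lugs face the handles; the jaw tips reach 7 mm below its middle plane.
- handle_left (a joint): How far the pliers handles are squeezed: 0 relaxed, 0.15 rad at the hard stop (ring fully spread). Both handles and both ring halves move together. Squeezing takes about 3 N at first and 8 N per handle at the stop, more does no harm; they spring back.
- groove (a point): Middle of the groove, on the axis of the gearbox's upright steel shaft; z up. Shaft 31 mm diameter; groove 26 mm diameter, 10 mm wide (5 mm above and below this point). The shaft's end is 27 mm above this point, its top 10 mm tapering to 21 mm diameter. A washer (42 mm diameter) ends 17 mm below this point, a belt pulley (72 mm) 22 mm below.
- gearbox: Grey gearbox 150 x 130 mm, fixed to the bench; origin under its centre, on the shaft's axis, 95 mm below the groove point.
- rack: Fixed stand 120 mm high with a hook of two level prongs reaching forward (+x of the stand); origin on the bench below the hanging pliers, which face the same way. Prongs 24 to 32 mm either side of the middle, tops 120 mm up, with 10 mm high lips before and behind the pliers head: lift the pliers straight up more than 10 mm, better 70 mm, before moving sideways.
- flask: Bystander: conical glass flask, 72 mm wide, 95 mm high, origin under its centre.
- reagent: Bystander: amber jar, 56 mm diameter, 100 mm high, origin under its centre.
- wrench: Bystander: steel wrench 150 mm long lying on the bench.
Mind the look-alikes: they are no part of the job. Leave any yellow look-alike of the pliers alone.

How it is judged:
By the outcome, as a careful person would: the job done as asked, in the order asked, and still so for the second after the job is handed in, while the arm keeps its last pose, push and grip.
It also fails if it takes over 45 s, if anything falls off the work surface, if the arm or the gripper's body presses on something with over 40 N, if the wrist force passes 120 N, or if a joint passes its speed limit or range.

### The arm

A 7-joint arm with a two-finger parallel gripper is mounted at the origin on the work surface. World frame = base frame: x ahead of the robot, y to its left, z up, the work surface at z = 0. Lengths are in m, angles in rad, forces in N, time in s.
With the tool pointing down it reaches from about 0.425 to 0.8 m from the base axis. Payload 8.3 kg.
Tool frame: the origin (TCP) lies midway between the tips of the shut fingers; the grasp point (between the pads) lies env.grip_depth behind it (env.grip_depth is the distance from the TCP to the grasp point, in m); z points along the fingers, y is the direction in which the jaws open and shut (so a half turn about z gives the same grasp; the last joint's range is limited). The gripper opens to 85 mm and grips with 20 to 120 N. Pads are 22 mm wide; open, the fingers measure 114 mm over their backs; the gripper's body (76 mm by 85 mm) begins 54 mm behind the grasp point. The pads swing forward as they close: fully open they stand 13 mm farther back than shut.
Start: joints at [-1.375, 0.383, 0.016, 1.37, -0.006, 1.388, -0.046], TCP at [0.16, 0.604, 0.231] pointing down, gripper open.
Joint ranges: [-2.95, 2.95], [-0.25, 2.06], [-1.52, 1.56], [0.18, 2.33], [-1.44, 4.58], [0.02, 2.06], [-3.01, 3.01]. Speed limits (rad/s): [2.39, 2.39, 3.01, 3.01, 3.14, 3.14, 3.14].

### API

Orientations are given as a rotation vector (axis times angle).
In Python, from rig import env gives the robot as it stands. The module is installed in compiled form; this text tells all that it offers. Calls block until the motion is done:
- env.goto(position, orientation): joint-space move of the TCP to a pose.
- env.move_linear(position, feed=0.15, orientation=None): straight line of the TCP; orientation=None keeps the orientation; feed is the mean speed in m/s.
- env.move_joints(angles): joint-space move.
- env.set_gripper(opening): finger opening in m; the grip force is fixed at half the most; returns when the fingers have stopped.
- env.pause(seconds).
- env.inverse_kinematics(position, orientation): joint angles nearest the present ones, or None.
- env.sense(): the state.
- env.grab_frame(name): name is "scene" or "side" or "wrist"; returns the picture (420x560x3 uint8, blue, green, red); there is no depth.
- env.camera_model(name): a dict with "vfov" (degrees; the focal length in pixels is half the picture's height over the tangent of half this angle, whatever the lens; pixels are square), "cx", "cy" (the principal point, pixels), "position" and "orientation" of the camera in the world. Camera axes: x right, y up, looking along -z (the intrinsics and any distortion apply to the point x, -y, -z); pixel columns grow to the right and rows downward; lengths in m; the calibration is good to about 2 mm. A picture is of the moment at which its call begins: read the wrist's pose just before it. camera_model takes no time and is no camera call; for the wrist camera it gives the pose at the moment of the call.
A pose or a line that the arm cannot do raises env.MotionError and nothing moves.
- env.hand_in(): hands the job in, once; it reports no verdict.
Trained networks look in the newest picture that a camera, given by its name, has taken for a name from the list of things; names that differ only in an ending like _2 or _b are one class to them, and where a whole thing is asked for, a point or a joint stands for the part that bears it (a point fixed in the world has none). Each returns a list of dicts, best first, with "p" (0 to 1); they miss things now and then, are a little off and sometimes report something else, mostly with a low value. They report only what shows in the picture. A call takes as long as a camera call. They do not tell look-alikes from the thing itself.
- env.spot_in(camera, target): "location" ([x, y, z] in m, in world coordinates, good to about 4 mm: the middle of the surface that is visible of it).
- env.silhouettes(camera, target): "pixels" (420x560 bool, what is visible of it).
- env.spot_point(camera, target): "location" ([x, y, z] in m, in world coordinates, good to about 4 mm: a listed point, or the origin of a listed thing).
The state is a dict: "t": time; "qpos": joint angles; "qd": joint speeds; "effort": joint torques, N m; "ee_pos": TCP position; "orientation": TCP orientation; "wrist_force": force on the tool from outside, world axes, zero at the start; "torque": the same for the moment, N m; "opening": finger opening in m.
Only numpy, scipy, OpenCV 4.12 (cv2) and the standard library are available. Lean on these libraries where they do the work, as an engineer would, in place of code of your own. Each camera call takes 0.05 s, during which the arm holds its last target.

## Working session

There is one attempt and no reset: what is moved stays moved. The work goes in short steps, each a Python script; the robot and the scene stay as the last script left them, time stands still between calls to the robot, and variables do not carry over. Pictures are saved under pics/ and viewed, and the job is handed in when it is done.

```bash
mkdir -p pics; python3 - <<'E'
from rig import env
import cv2, numpy as np
s=env.sense(); print(s['t'],s['ee_pos'],s['orientation'],s['opening'],env.grip_depth)
for c in ["scene","side","wrist"]:
    m=env.camera_model(c); print(c,{k:np.round(v,3).tolist() if not isinstance(v,str) else v for k,v in m.items()})
    cv2.imwrite(f"pics/a_{c}.png",env.grab_frame(c))
    if c!="wrist":
        for n in ["pliers_grip","groove","ring_center","rack","pliers"]:
            for d in env.spot_point(c,n): print(c,n,np.round(d["location"],4),round(d["p"],2))
E
```

```text
0.0 [0.15977779 0.60369416 0.23025496] [-4.05289392e-01 -3.11510607e+00  3.09802372e-03] 0.08558740619669958 0.0187
scene {'vfov': 57.566, 'cx': 282.297, 'cy': 210.992, 'position': [1.14, 0.178, 0.882], 'orientation': [0.451, 0.629, 1.802]}
scene pliers_grip [0.4384 0.0286 0.0364] 0.84
scene pliers_grip [0.761  0.1804 0.0327] 0.84
scene pliers_grip [0.5266 0.2188 0.1931] 0.6
scene groove [ 0.5635 -0.1608  0.0974] 0.66
scene ring_center [0.5613 0.0558 0.035 ] 0.79
scene ring_center [0.6776 0.2738 0.0347] 0.74
scene ring_center [0.5734 0.211  0.0764] 0.68
scene ring_center [ 0.4107  0.3583 -0.0013] 0.2
scene ring_center [ 0.7047 -0.3677  0.0012] 0.17
scene rack [ 5.293e-01  2.172e-01 -3.000e-04] 0.63
scene pliers [0.692  0.2193 0.0328] 0.72
scene pliers [0.5257 0.2185 0.1174] 0.65
side {'vfov': 47.161, 'cx': 283.874, 'cy': 203.761, 'position': [0.388, -0.992, 0.69], 'orientation': [1.071, -0.121, -0.186]}
side pliers_grip [0.5278 0.2168 0.1924] 0.93
side pliers_grip [0.7635 0.1821 0.0325] 0.87
side pliers_grip [0.4368 0.0262 0.035 ] 0.73
side groove [ 0.5599 -0.1613  0.0948] 0.81
side ring_center [0.5605 0.0538 0.0294] 0.72
side ring_center [0.6766 0.2764 0.0349] 0.72
side ring_center [ 0.7637 -0.007  -0.0037] 0.61
side ring_center [0.5728 0.2146 0.0715] 0.55
side rack [ 0.5264  0.217  -0.0028] 0.81
side rack [ 5.593e-01 -1.631e-01  3.000e-04] 0.52
side pliers [ 0.5312  0.2195 -0.0012] 0.69
side pliers [0.5268 0.2207 0.1211] 0.65
side pliers [0.6939 0.2184 0.0337] 0.6
side pliers [0.5711 0.2153 0.0711] 0.53
wrist {'vfov': 63.506, 'cx': 284.675, 'cy': 207.89, 'position': [0.084, 0.625, 0.374], 'orientation': [-0.262, -0.201, 1.301]}
```

View pics/a_scene.png

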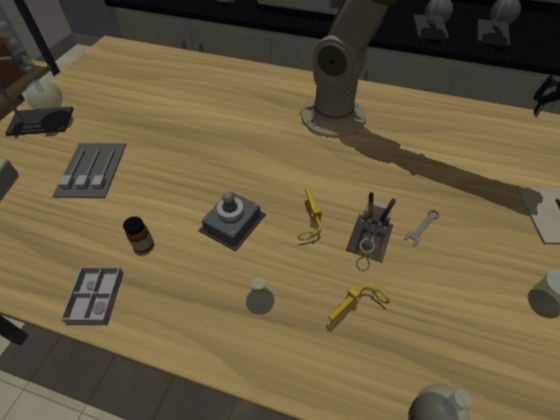

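View pics/a_side.png

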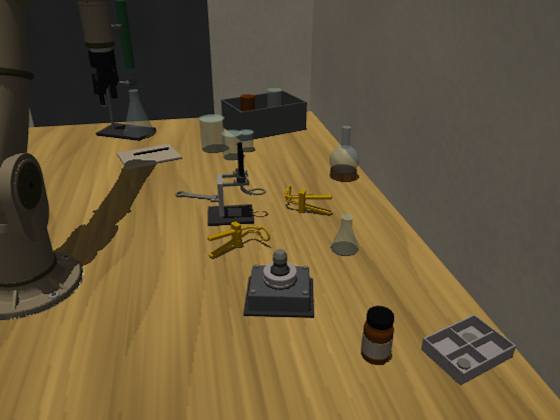

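View pics/a_wrist.png

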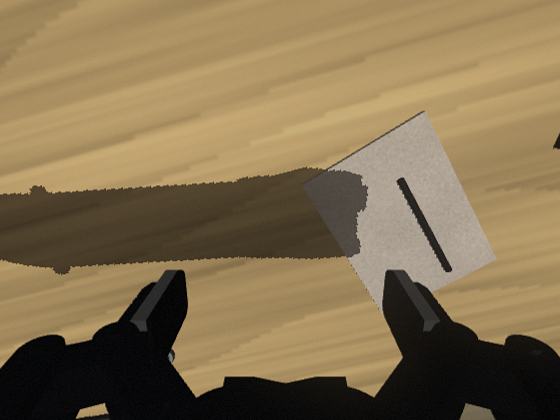

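Candidates are the black-handled pliers on the hook (scene 378,208; side 240,165) and two yellow look-alikes lying on the bench (scene 313,205 and 345,303). I choose the black ones. Next I check that choice with a close wrist view.

```bash
cat > h.py <<'E'
from rig import env
import cv2, numpy as np
from scipy.spatial.transform import Rotation as R
def down(yaw,flip=False):
    # tool z down, tool x along heading yaw (or opposite)
    a=yaw+(np.pi if flip else 0)
    x=np.array([np.cos(a),np.sin(a),0]);z=np.array([0,0,-1.]);y=np.cross(z,x)
    return R.from_matrix(np.c_[x,y,z]).as_rotvec()
def spots(cam,names):
    for n in names:
        for d in env.spot_point(cam,n):
            if d["p"]>.4: print(cam,n,np.round(d["location"],4),round(d["p"],2))
def proj(cam,P,m=None):
    m=m or env.camera_model(cam); f=210/np.tan(np.radians(m["vfov"]/2))
    c=R.from_rotvec(m["orientation"]).inv().apply(np.atleast_2d(P)-m["position"])
    return np.c_[m["cx"]+f*c[:,0]/-c[:,2], m["cy"]+f*c[:,1]/c[:,2]]
def snap(cam,name,crop=None,s=1):
    im=env.grab_frame(cam)
    o=im if crop is None else im[crop[1]:crop[3],crop[0]:crop[2]]
    cv2.imwrite("pics/"+name,cv2.resize(o,None,fx=s,fy=s,interpolation=cv2.INTER_CUBIC)); return im
E
python3 - <<'E'
from h import *
print(env.camera_model("side").keys())
snap("scene","b_scene.png",(320,170,460,280),5); snap("side","b_side.png",(180,130,300,230),6)
print(proj("scene",[.527,.218,.193]),proj("side",[.527,.218,.193]))
for fl in (0,1):
  for z in (.17,.25,.3):
    print(fl,z,env.inverse_kinematics([.527,.218,z],down(-.08,fl)), env.inverse_kinematics([.517,-.161,z],down(-.08,fl)))
E
```

```text
dict_keys(['vfov', 'cx', 'cy', 'position', 'orientation'])
[[380.51378043 201.38489082]] [[238.87024693 152.56400067]]
0 0.17 [-0.96549698  0.34631038  0.65510333  1.63986265 -0.22114515  1.23085143
 -1.91568627] [-0.62954702  0.4114195   1.12224725  1.7272778  -0.38932717  1.25124048
 -1.06488178]
0 0.25 [-0.96586849  0.28960835  0.65476171  1.51894709 -0.1776155   1.39332066
 -1.95065067] [-0.5313628   0.26597496  0.94888554  1.60298965 -0.21910006  1.3856298
 -1.2093443 ]
0 0.3 [-0.96143463  0.27170813  0.6558347   1.4272905  -0.16484241  1.49798605
 -1.96226939] [-0.46503232  0.22291004  0.85930822  1.50982531 -0.16883962  1.48603946
 -1.25450235]
1 0.17 [-0.73581993  0.31048115  0.35754361  1.62988477 -0.11402793  1.22182986
  1.13589285] [-0.61176182  0.39685104  1.09170208  1.72678719 -0.37035383  1.24580982
  2.06022846]
1 0.25 [-0.73848981  0.2613869   0.36096158  1.50906483 -0.09294634  1.38807112
  1.11893393] [-0.62657702  0.30965972  1.09227194  1.60575675 -0.27824893  1.3963873
  1.98582471]
1 0.3 [-0.74111593  0.24639444  0.36809806  1.41761424 -0.08814352  1.49379011
  1.11439753] [-0.05862912  0.17831445  0.35540163  1.49404731 -0.06201238  1.48033394
  1.78799566]
```

```bash
python3 - <<'E'
from h import *
env.goto([.51,.219,.30],down(-.08))
print(env.sense()['t'])
im=snap("wrist","c_wrist.png"); spots("wrist",["pliers_grip","ring_center","pliers","rack"])
m=env.camera_model("wrist");print(m["position"],R.from_rotvec(m["orientation"]).as_matrix()[:,2])
E
```

```text
2.65
wrist pliers_grip [0.5284 0.2178 0.1955] 0.69
wrist ring_center [0.5707 0.2157 0.0721] 0.7
wrist ring_center [0.673  0.2705 0.0332] 0.61
wrist ring_center [0.5677 0.0588 0.0366] 0.57
wrist pliers [0.4968 0.0716 0.0315] 0.9
wrist pliers [0.5285 0.2199 0.119 ] 0.73
wrist rack [ 0.5271  0.2185 -0.0073] 0.96
[0.58695749 0.21415152 0.44206541] [ 0.30426445 -0.02358962  0.95229548]
```

View pics/b_scene.png

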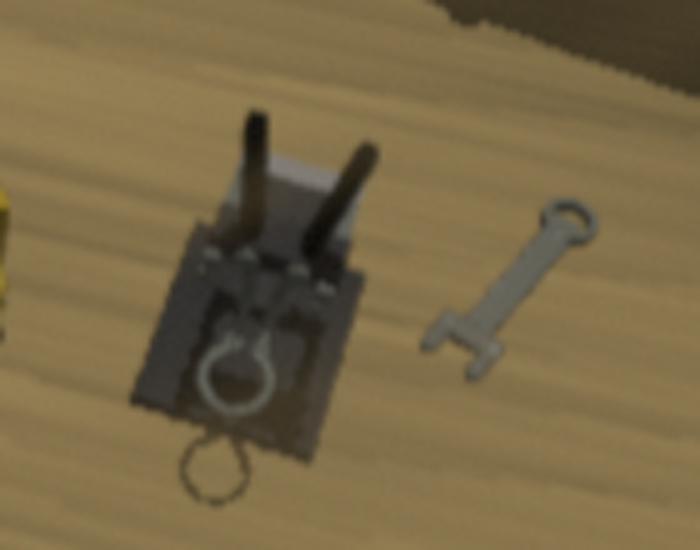

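View pics/c_wrist.png

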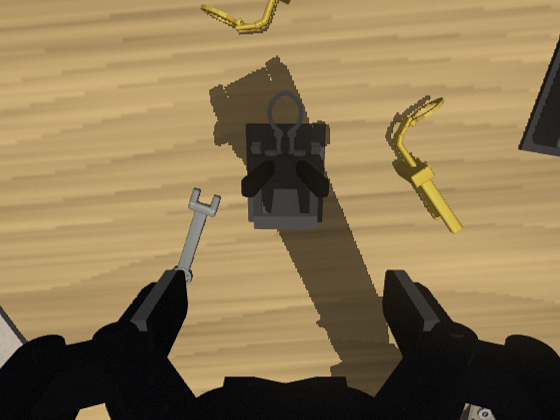

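The crop confirms it: two black upright handles on the hook (wrist 258,180 and 313,180) and a steel ring ahead at (285,108). It is aligned with the tool heading of -0.08 rad. The yellow pliers are at (435,195) and (240,20). I go down and grip.

```bash
python3 - <<'E'
from h import *
o=down(-.08)
env.move_linear([.5275,.2178,.26],.15,o)
snap("wrist","d1.png"); spots("wrist",["pliers_grip","ring_center"])
env.move_linear([.5275,.2178,.174],.08,o)
s=env.sense(); print(s['t'],s['ee_pos'],s['wrist_force'])
snap("wrist","d2.png")
E
```

```text
wrist pliers_grip [0.5311 0.2176 0.1953] 0.72
wrist pliers_grip [0.4348 0.0303 0.0339] 0.65
wrist ring_center [0.5716 0.214  0.0698] 0.62
wrist ring_center [0.5658 0.0572 0.0319] 0.59
wrist ring_center [0.6749 0.2684 0.0332] 0.56
4.7167 [0.52786555 0.21789817 0.17460391] [ 0.00768447 -0.4932528   0.13993913]
```

View pics/d2.png

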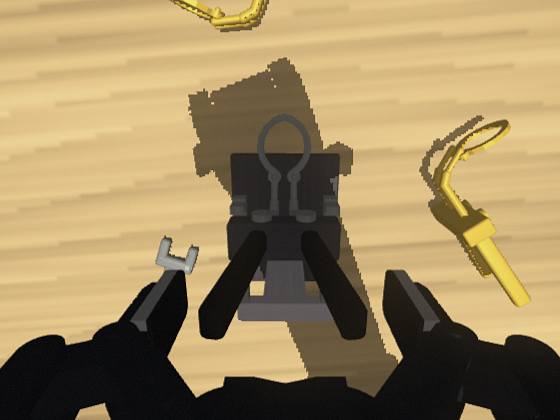

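```bash
python3 - <<'E'
from h import *
c,s=np.cos(-.08),np.sin(-.08)
f=np.array([c,s,0]);l=np.array([-s,c,0]);g=np.array([.5275,.2178,.195])
P=[g+f*a+l*b+[0,0,.013] for a in(-.007,.007) for b in (.032,.022,-.022,-.032)]+[g+.045*f-[0,0,.12]]
p=proj("wrist",P);print(np.round(p))
im=cv2.imread("pics/d2.png")
for q in p: cv2.circle(im,tuple(int(round(v)) for v in q),2,(0,0,255),-1)
im=np.clip(im.astype(float)*2.2,0,255).astype(np.uint8)[90:400,130:450]
cv2.imwrite("pics/d3.png",cv2.resize(im,None,fx=1.9,fy=1.9))
E
```

```text
[[203. 332.]
 [229. 332.]
 [344. 332.]
 [370. 332.]
 [200. 300.]
 [227. 300.]
 [346. 300.]
 [373. 300.]
 [286. 148.]]
```

View pics/d3.png

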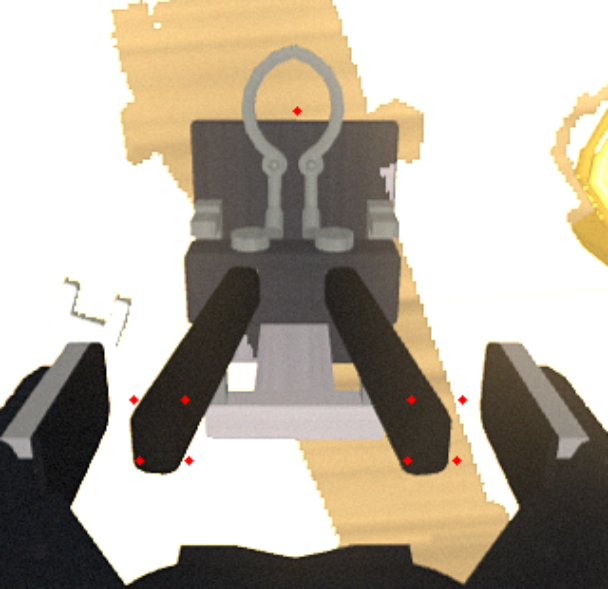

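The handles sit centred between the pads: handle mid column is about 283 and finger mid column about 285. I close the gripper.

```bash
python3 - <<'E'
from h import *
o=down(-.08)
env.move_linear([.5265,.218,.174],.05,o)
def st():
    s=env.sense(); print(round(s['t'],2),np.round(s['ee_pos'],4),np.round(s['wrist_force'],2),np.round(s['torque'],2),round(s['opening'],4))
st()
for w in (.056,.046,.02): env.set_gripper(w); st()
snap("wrist","e1.png")
E
```

```text
5.02 [0.5265 0.2181 0.1742] [-0.33 -0.71  0.03] [0.05 0.01 0.05] 0.0857
5.42 [0.5268 0.2186 0.1745] [0.42 1.92 4.63] [ 0.34 -0.03  0.03] 0.0561
5.69 [0.527  0.2187 0.1748] [0.52 3.54 5.9 ] [ 0.46 -0.   -0.  ] 0.0463
5.95 [0.5273 0.2187 0.1755] [-0.64  1.5  11.37] [0.29 0.31 0.03] 0.0325
```

View pics/e1.png

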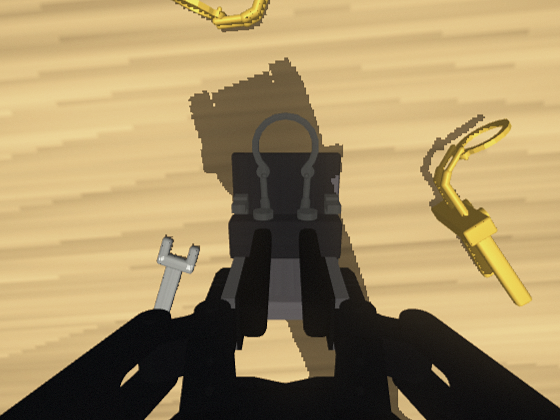

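The ring on the tips is visibly spread, its two lugs apart at (263,172) and (308,172). I lift straight up.

```bash
cat >> h.py <<'E'
def st():
    s=env.sense(); print(round(s['t'],2),np.round(s['ee_pos'],4),np.round(s['orientation'],3),np.round(s['wrist_force'],2),np.round(s['torque'],2),round(s['opening'],4)); return s
E
python3 - <<'E'
from h import *
o=down(-.08)
s=env.sense();p=s['ee_pos']
env.move_linear([p[0],p[1],.20],.04,o); st()
env.move_linear([p[0],p[1],.28],.1,o); st()
snap("wrist","f1.png");snap("side","f2.png",(160,80,360,330),2.3)
spots("wrist",["pliers_grip","ring_center","pliers"]); spots("side",["pliers_grip","ring_center","pliers"]);spots("scene",["groove"])
E
```

```text
6.8 [0.5272 0.2187 0.1998] [ 3.139 -0.126 -0.   ] [-0.8   0.01 -2.43] [-0.03 -0.   -0.02] 0.0323
7.75 [0.5269 0.2187 0.2792] [ 3.138e+00 -1.250e-01 -2.000e-03] [-0.23  0.36 -2.02] [-0.02 -0.04 -0.02] 0.0324
wrist pliers_grip [0.4353 0.0298 0.0398] 0.8
wrist ring_center [0.6732 0.271  0.0345] 0.88
wrist ring_center [0.5641 0.0565 0.0333] 0.64
wrist pliers [0.4989 0.0717 0.0329] 0.79
wrist pliers [0.695  0.2138 0.0331] 0.77
wrist pliers [0.5265 0.2185 0.2216] 0.64
side pliers_grip [0.7648 0.1819 0.0342] 0.88
side pliers_grip [0.4334 0.0253 0.0393] 0.73
side pliers_grip [ 0.5575 -0.1595  0.0931] 0.72
side pliers_grip [0.5326 0.2184 0.2915] 0.56
side ring_center [0.6787 0.2733 0.0332] 0.88
side ring_center [0.5704 0.2114 0.1736] 0.8
side pliers [0.6923 0.2187 0.0315] 0.94
side pliers [0.5335 0.2196 0.2249] 0.67
scene groove [ 0.5594 -0.1591  0.0969] 0.88
```

View pics/f1.png

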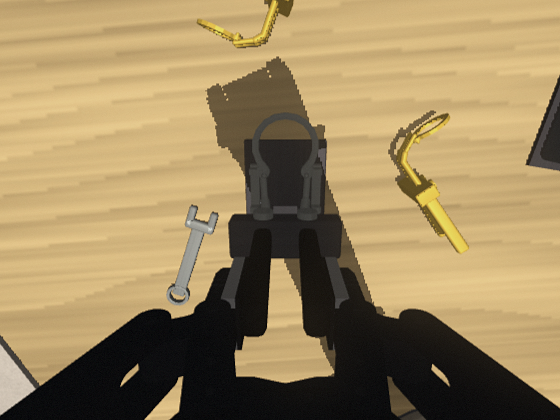

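View pics/f2.png

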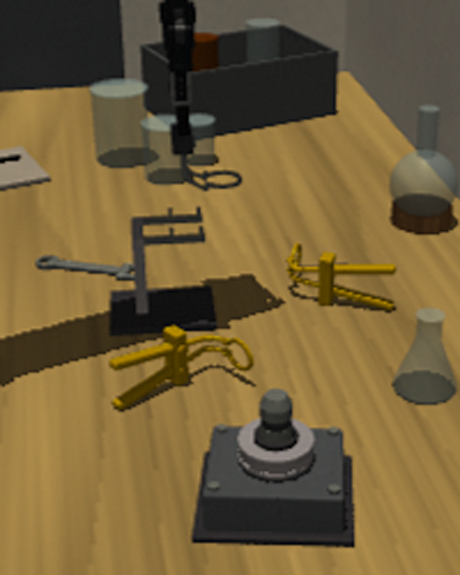

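The pliers hang free in the grip and the hook is empty (head bar rows 214–257 as before the lift, so no slip). I carry them over the shaft.

```bash
python3 - <<'E'
from h import *
o=down(-.08)
env.move_linear([.516,-.157,.28],.15,o); st()
env.move_linear([.516,-.157,.25],.08,o); st()
snap("wrist","g1.png");snap("side","g2.png",(200,150,360,330),3);snap("scene","g3.png",(170,130,310,260),4)
spots("wrist",["ring_center","groove"]); spots("side",["ring_center","groove"]);spots("scene",["ring_center","groove"])
E
```

```text
10.86 [ 0.5161 -0.1564  0.2799] [-3.139  0.124  0.   ] [-0.42 -0.31 -3.44] [-0.05 -0.   -0.07] 0.0321
11.38 [ 0.5159 -0.1569  0.2499] [ 3.139e+00 -1.260e-01 -1.000e-03] [-0.05 -1.17 -1.51] [-0.05  0.04  0.02] 0.0322
wrist ring_center [0.5651 0.0588 0.0351] 0.58
wrist groove [ 0.5581 -0.162   0.0934] 0.64
side ring_center [ 0.5605 -0.1629  0.1462] 0.88
side ring_center [0.6785 0.2732 0.0334] 0.77
side ring_center [0.56   0.0542 0.0294] 0.62
side groove [ 0.559  -0.1575  0.0955] 0.72
scene ring_center [0.5622 0.0542 0.034 ] 0.68
scene ring_center [0.6776 0.2736 0.037 ] 0.63
scene ring_center [ 0.5617 -0.1594  0.1479] 0.58
scene groove [ 0.5627 -0.1575  0.0957] 0.88
```

View pics/g1.png

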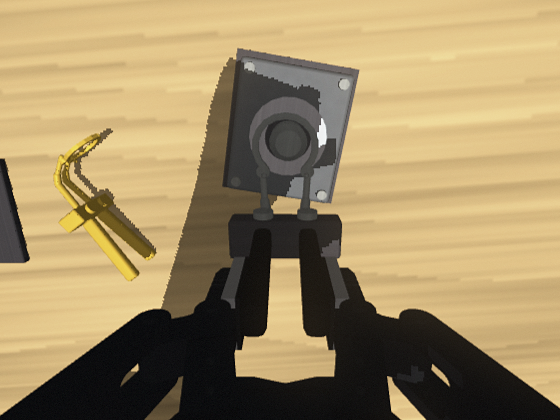

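View pics/g2.png

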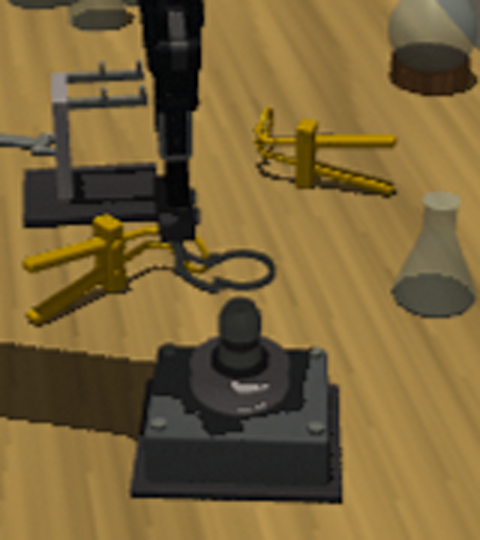

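View pics/g3.png

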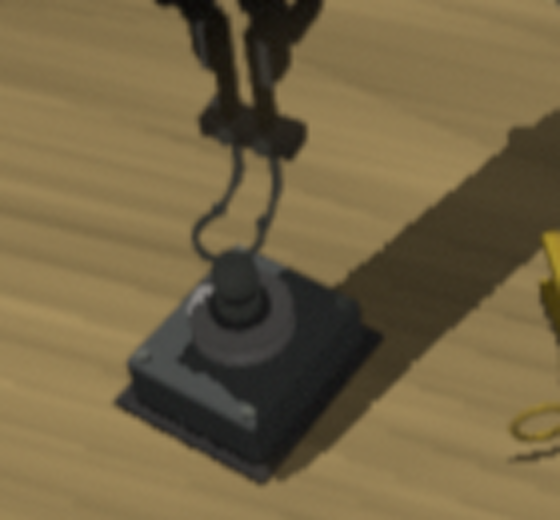

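```bash
python3 - <<'E'
from h import *
im=cv2.imread("pics/g1.png")[85:235,215:365]
cv2.imwrite("pics/g4.png",cv2.resize(np.clip(255*(im/255.)**.45,0,255).astype(np.uint8),None,fx=4,fy=4,interpolation=cv2.INTER_CUBIC))
im=cv2.imread("pics/f1.png")[85:235,215:365]
cv2.imwrite("pics/f4.png",cv2.resize(np.clip(255*(im/255.)**.45,0,255).astype(np.uint8),None,fx=4,fy=4,interpolation=cv2.INTER_CUBIC))
E
```

```text
(no output)
```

View pics/g4.png

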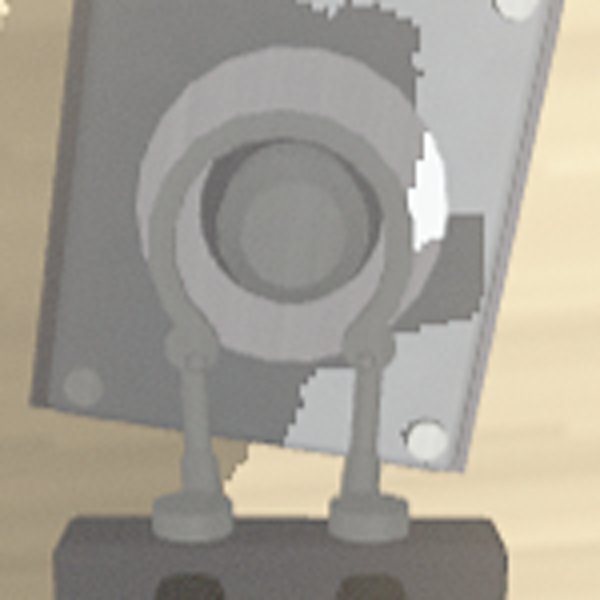

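View pics/f4.png

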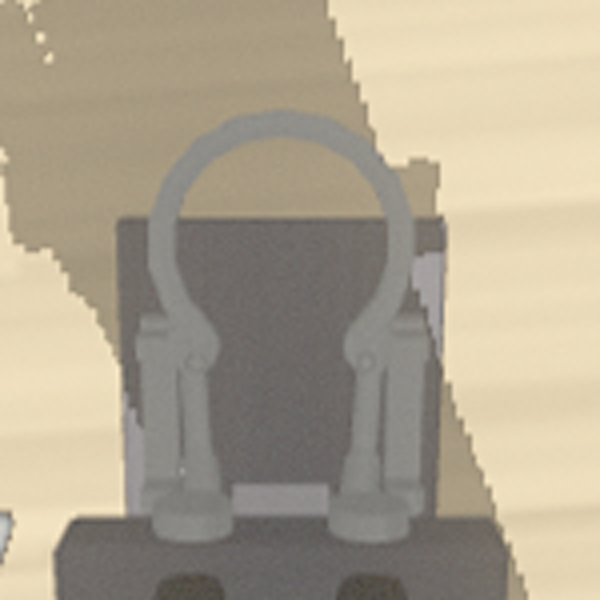

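```bash
cat > fit.py <<'E'
from h import *
from scipy.optimize import least_squares
def ext(m,c,r,n=180):
    t=np.linspace(0,2*np.pi,n); P=np.c_[c[0]+r*np.cos(t),c[1]+r*np.sin(t),np.full(n,c[2])]
    q=proj("wrist",P,m); return np.array([q[:,0].min(),q[:,0].max(),q[:,1].min(),q[:,1].max()])
def toimg(v,ox,oy,s): v=np.array(v,float); return np.r_[ox+(v[:2])/s,oy+(v[2:])/s]
E
python3 - <<'E'
from fit import *
m=env.camera_model("wrist"); T=lambda *v: toimg(v,215,85,4)-np.array([.4]*4)
ro=T(147,415,110,0); ri=T(175,388,139,0)
def f(p): return np.r_[(ext(m,[*p[:2],p[2]+.002],.023)-ro)[:3],(ext(m,[*p[:2],p[2]+.0],.0185)-ri)[:3]]
a=least_squares(f,[.56,-.16,.15],x_scale=.01); print("ring",a.x,a.fun.round(2))
a=least_squares(lambda p:f([*p,.1495]),[.56,-.16],x_scale=.01); print("ring zfix",a.x,a.fun.round(2))
for z,r,v in [(.122,.0105,(240,345,180,288)),(.112,.0155,(217,371,141,0)),(.078,.021,(200,382,0,302)),(.073,.036,(136,447,46,361))]:
    o=T(*v);k=[i for i in range(4) if v[i]]
    a=least_squares(lambda p:(ext(m,[*p,z],r)-o)[k],[.56,-.16],x_scale=.01); print(z,a.x.round(4),a.fun.round(2))
E
```

```text
ring [ 0.56200013 -0.16029919  0.15547937] [ 0.1   0.03  0.22 -0.14  0.01 -0.23]
ring zfix [ 0.56175989 -0.16028566] [ 0.91 -0.78  0.27  0.5  -0.63 -0.35]
0.122 [ 0.5601 -0.1624] [-0.19  0.19  0.05 -0.04]
0.112 [ 0.5619 -0.1629] [ 0.23 -0.23 -0.01]
0.078 [ 0.5602 -0.1625] [-0.28  0.28  0.01]
0.073 [ 0.5599 -0.1626] [-0.01  0.01 -0.15  0.18]
```

Relative measurement in the wrist picture: ring at (0.5618, -0.1603) and shaft at (0.5602, -0.1626). I correct by about (-1.6, -2.3) mm and lower to just above the shaft end, then look again.

```bash
python3 - <<'E'
from h import *
o=down(-.08)
env.move_linear([.5143,-.1592,.238],.06,o); env.pause(.3); st()
def g(im): return np.clip(255*(im/255.)**.45,0,255).astype(np.uint8)
a=env.grab_frame("wrist"); cv2.imwrite("pics/i1.png",a); cv2.imwrite("pics/i1c.png",cv2.resize(g(a[85:235,215:365]),None,fx=4,fy=4,interpolation=cv2.INTER_CUBIC))
a=env.grab_frame("side"); cv2.imwrite("pics/i2.png",a); cv2.imwrite("pics/i2c.png",cv2.resize(g(a[200:310,230:330]),None,fx=5,fy=5,interpolation=cv2.INTER_CUBIC))
a=env.grab_frame("scene"); cv2.imwrite("pics/i3.png",a); cv2.imwrite("pics/i3c.png",cv2.resize(g(a[160:260,190:280]),None,fx=5,fy=5,interpolation=cv2.INTER_CUBIC))
E
```

```text
12.49 [ 0.5144 -0.1592  0.2382] [ 3.139e+00 -1.260e-01  1.000e-03] [-0.01 -0.04 -1.63] [-0.    0.04 -0.04] 0.0322
```

View pics/i1c.png

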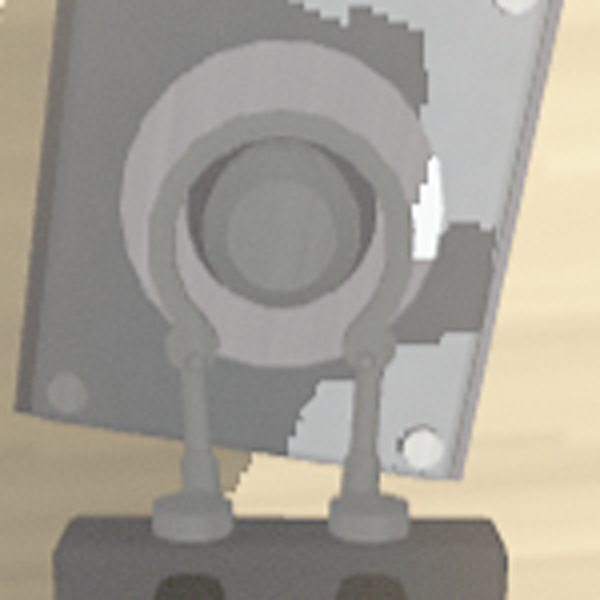

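View pics/i2c.png

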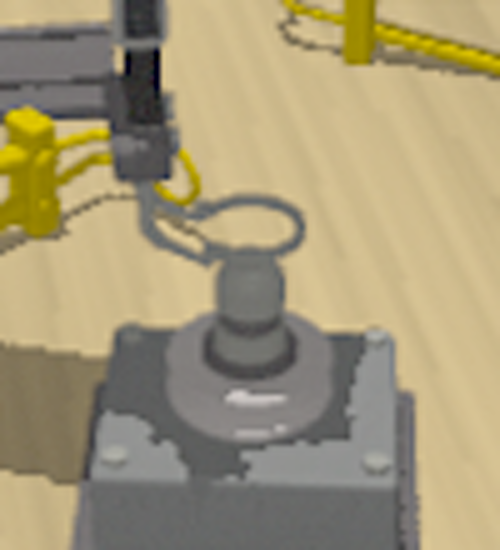

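View pics/i3c.png

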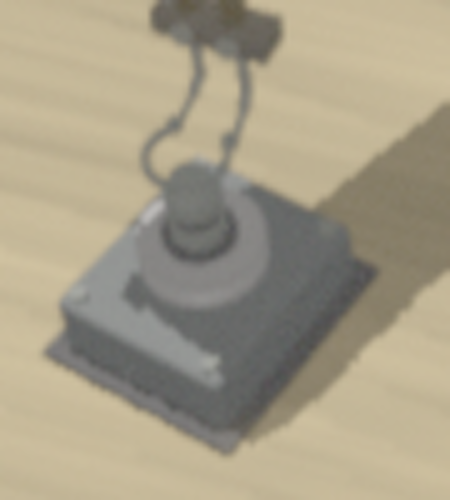

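```bash
cat >> fit.py <<'E'
def extc(cam,c,r,n=180):
    t=np.linspace(0,2*np.pi,n); P=np.c_[c[0]+r*np.cos(t),c[1]+r*np.sin(t),np.full(n,c[2])]
    q=proj(cam,P); return np.array([q[:,0].min(),q[:,0].max(),q[:,1].min(),q[:,1].max()])
def fitring(ro,ri,z=None):
    m=env.camera_model("wrist")
    def f(p): return np.r_[(ext(m,[*p[:2],p[2]+.002],.023)-ro)[:3],(ext(m,[*p[:2],p[2]+.0],.0185)-ri)[:3]]
    if z is None: a=least_squares(f,[.56,-.16,.13],x_scale=.01)
    else: a=least_squares(lambda p:f([*p,z]),[.56,-.16],x_scale=.01)
    print("ring",a.x.round(4),a.fun.round(2))
def fitshaft(T,L):
  m=env.camera_model("wrist")
  for z,r,v in L:
    o=T(*v);k=[i for i in range(4) if v[i]]
    a=least_squares(lambda p:(ext(m,[*p,z],r)-o)[k],[.56,-.16],x_scale=.01); print(z,a.x.round(4),a.fun.round(2))
E
python3 - <<'E'
from fit import *
T=lambda *v: toimg(v,215,85,4)-.4
ro=T(147,414,110,0); ri=T(175,388,139,0)
fitring(ro,ri);fitring(ro,ri,.1377)
fitshaft(T,[(.122,.0105,(228,336,179,292)),(.112,.0155,(203,361,138,0)),(.078,.021,(187,376,0,307)),(.073,.036,(120,444,40,367))])
S=lambda *v: toimg(v,230,200,5)-.4
for z in (.132,.138,.144): print(z,((extc("side",[.5602,-.1626,z+.002],.023)-[230,230,200,200]+.4)*5).round(0), ((proj("side",[.5602,-.1626,z])-[230,200]+.4)*5).round())
print("obs right 304 top 194")
for n,c,r in [("top",.122,.0105),("cyl",.1,.0155),("pul",.073,.036)]: print(n,((extc("side",[.5602,-.1626,c],r)-[230,230,200,200]+.4)*5).round(0))
E
```

```text
ring [ 0.5603 -0.1624  0.1429] [ 0.11  0.14  0.23 -0.14 -0.12 -0.24]
ring [ 0.5601 -0.1624] [ 0.81 -0.55  0.27  0.41 -0.67 -0.34]
0.122 [ 0.5597 -0.1626] [-0.43  0.43  0.06 -0.05]
0.112 [ 0.5616 -0.1627] [-0.12  0.12  0.  ]
0.078 [ 0.5596 -0.1625] [-0.31  0.31  0.01]
0.073 [ 0.5596 -0.1626] [ 0.09 -0.09 -0.2   0.23]
0.132 [193. 302. 199. 260.] [[248. 233.]]
0.138 [193. 303. 188. 248.] [[248. 221.]]
0.144 [193. 303. 176. 235.] [[248. 209.]]
obs right 304 top 194
top [223. 272. 239. 267.]
cyl [211. 284. 275. 317.]
pul [164. 331. 300. 399.]
```

The ring is centred over the shaft within about 0.6 mm, and the side view puts it at z of about 0.138, which matches the kinematics. I lower in steps and watch the force.

```bash
python3 - <<'E'
from h import *
o=down(-.08)
for z in (.225,.215,.205,.1955):
    env.move_linear([.5139,-.1593,z],.04,o); s=st()
    if np.linalg.norm(s['wrist_force'][:2])>4 or s['wrist_force'][2]>2: print("contact");break
env.pause(.3); st()
def g(im): return np.clip(255*(im/255.)**.45,0,255).astype(np.uint8)
a=env.grab_frame("wrist"); cv2.imwrite("pics/j1.png",a); cv2.imwrite("pics/j1c.png",cv2.resize(g(a[85:235,215:365]),None,fx=4,fy=4,interpolation=cv2.INTER_CUBIC))
a=env.grab_frame("side"); cv2.imwrite("pics/j2.png",a); cv2.imwrite("pics/j2c.png",cv2.resize(g(a[200:310,230:330]),None,fx=5,fy=5,interpolation=cv2.INTER_CUBIC))
a=env.grab_frame("scene"); cv2.imwrite("pics/j3.png",a); cv2.imwrite("pics/j3c.png",cv2.resize(g(a[160:260,190:280]),None,fx=5,fy=5,interpolation=cv2.INTER_CUBIC))
E
```

```text
13.12 [ 0.5137 -0.1593  0.2247] [ 3.139e+00 -1.260e-01 -1.000e-03] [ 0.41  0.44 -1.75] [0.03 0.01 0.03] 0.0327
13.52 [ 0.5137 -0.1592  0.2147] [ 3.139e+00 -1.260e-01 -1.000e-03] [-0.06 -0.51 -1.92] [-0.02  0.01 -0.02] 0.0326
13.92 [ 0.5137 -0.1593  0.2047] [-3.139e+00  1.260e-01  1.000e-03] [-0.25 -0.93 -1.93] [0.02 0.03 0.01] 0.0327
14.3 [ 0.5137 -0.1592  0.1952] [-3.139e+00  1.260e-01  1.000e-03] [-0.44 -0.97 -0.98] [-0.03  0.01 -0.02] 0.0321
14.6 [ 0.514  -0.1594  0.1957] [-3.139  0.126 -0.   ] [-0.33  0.29 -3.03] [-0.03  0.05  0.05] 0.0321
```

View pics/j1c.png

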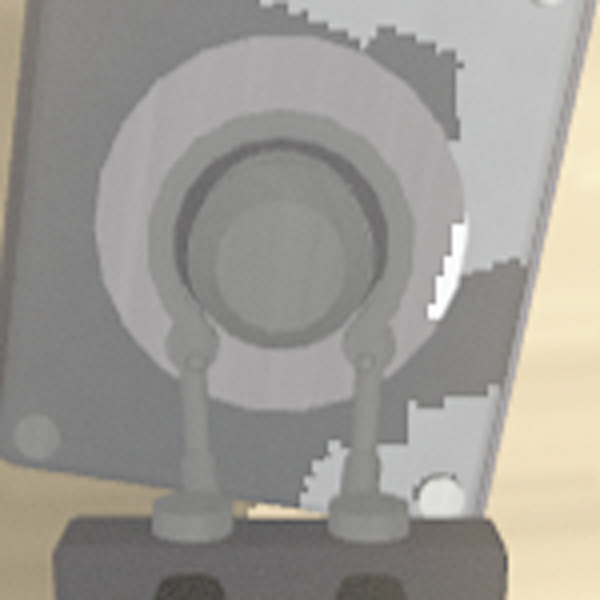

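View pics/j2c.png

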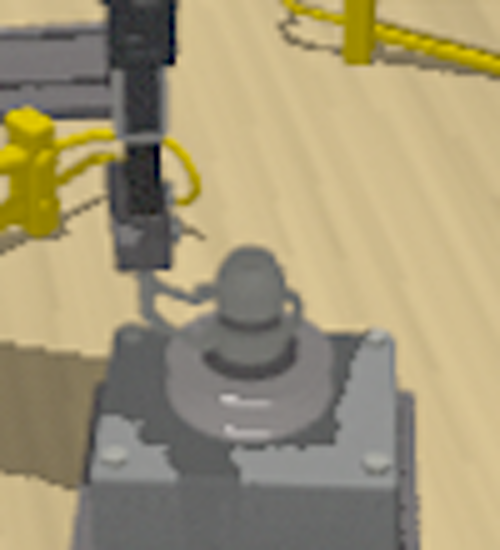

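View pics/j3c.png

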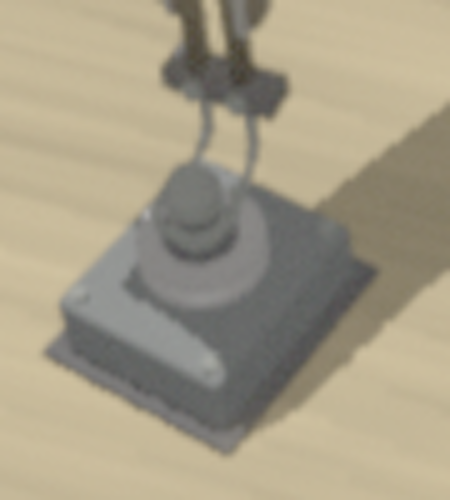

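```bash
python3 - <<'E'
from fit import *
T=lambda *v: toimg(v,215,85,4)-.4
ro=T(147,415,110,0); ri=T(175,388,139,0)
fitring(ro,ri);fitring(ro,ri,.0953)
fitshaft(T,[(.122,.0105,(215,345,201,334)),(.112,.0155,(187,375,152,0)),(.073,.036,(95,467,35,412))])
im=cv2.imread("pics/j2.png"); b=cv2.imread("pics/a_side.png")
g=lambda im:np.clip(255*(im/255.)**.45,0,255).astype(np.uint8)
A=[]
for k,i in enumerate((b,im)):
    c=cv2.resize(g(i[235:285,255:300]),None,fx=8,fy=8,interpolation=cv2.INTER_CUBIC); A.append(c)
# overlay expected ring with side bias (+1.4px rows,+.3 cols)
c=A[1].copy(); t=np.linspace(0,2*np.pi,200)
for r in (.0185,.023):
    q=proj("side",np.c_[.5602+r*np.cos(t),-.1626+r*np.sin(t),np.full(200,.095)])+[.3,1.4]
    cv2.polylines(c,[((q-[255,235]+.5)*8).astype(np.int32)],True,(0,0,255))
cv2.imwrite("pics/j4.png",cv2.resize(np.hstack(A[1:]+[c]),(720,400)))
E
```

```text
ring [ 0.5599 -0.1626  0.1009] [ 0.1   0.03  0.22 -0.14  0.01 -0.23]
ring [ 0.5596 -0.1626] [ 0.86 -0.73  0.27  0.46 -0.59 -0.34]
0.122 [ 0.5595 -0.1623] [-0.31  0.31  0.02 -0.02]
0.112 [ 0.5613 -0.1626] [ 0.04 -0.04 -0.  ]
0.073 [ 0.5594 -0.1625] [-0.18  0.18 -0.1   0.14]
```

View pics/j4.png

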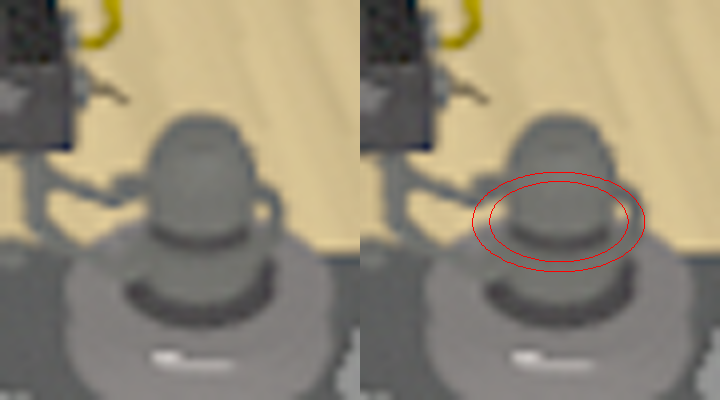

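```bash
python3 - <<'E'
from fit import *
fr=[env.grab_frame("side").astype(float) for _ in range(6)]
im=np.mean(fr,0); cv2.imwrite("pics/k_side.png",im.astype(np.uint8)); b=cv2.imread("pics/a_side.png").astype(float)
g=lambda im:np.clip(255*(im/255.)**.45,0,255).astype(np.uint8)
def z(i): return cv2.resize(i[240:280,260:297],None,fx=10,fy=10,interpolation=cv2.INTER_NEAREST)
d=np.clip(128+3*(g(im).astype(float)-g(b)),0,255).astype(np.uint8)
cv2.imwrite("pics/k1.png",np.hstack([z(g(b)),z(g(im))]))
def ov(i,zr):
    c=z(i).copy(); t=np.linspace(0,2*np.pi,200)
    return c
cv2.imwrite("pics/k2.png",np.hstack([z(d),z(np.clip((g(im).astype(float)-60)*2.0,0,255).astype(np.uint8))]))
print(st()['t'])
E
```

```text
15.05 [ 0.5139 -0.1593  0.1955] [-3.139  0.126  0.   ] [ 0.67 -0.58 -1.31] [ 0.02 -0.03  0.03] 0.0327
15.05
```

View pics/k1.png

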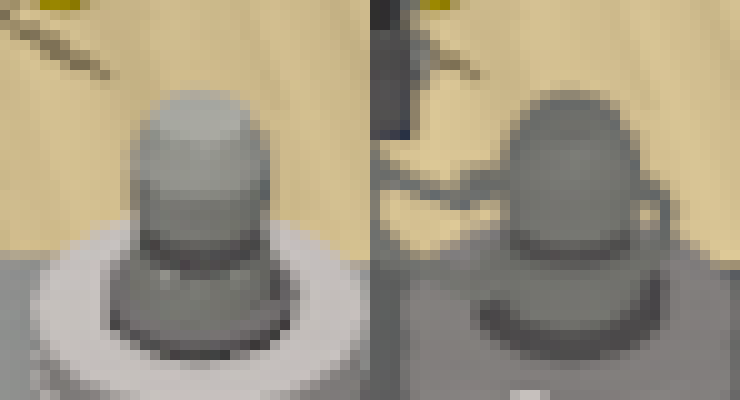

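View pics/k2.png

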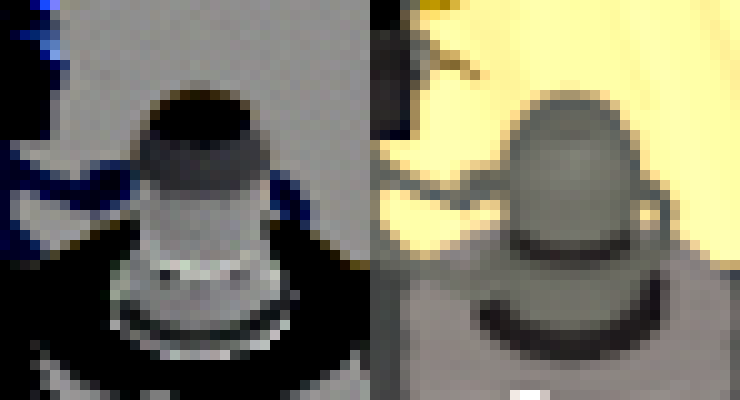

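The final checks agree:
- **Centring:** the ring and shaft coincide within about 0.5 mm.
- **Clearance:** there is an even gap around the shaft, and the wrist force is only the pliers' weight.
- **Height:** ring height is about 0.095 m by kinematics from the hook, and 0.094–0.0965 m from the side view.

I hand in.

```bash
python3 - <<'E'
from h import *
a=cv2.imread("pics/e1.png")[85:235,215:365].astype(float).sum(2);b=cv2.imread("pics/f1.png")[85:235,215:365].astype(float).sum(2)
print("ring row cols e1/f1 dark:",[np.where(x[45]<x[45].max()*.55)[0][[0,-1]] for x in (a,b)],[np.where(x[:,68]<x[0:20,68].mean()*.6)[0][0] for x in (a,b)])
st(); env.hand_in(); st()
E
```

```text
ring row cols e1/f1 dark: [array([  0, 103]), array([  2, 109])] [np.int64(68), np.int64(55)]
15.05 [ 0.5139 -0.1593  0.1955] [-3.139  0.126  0.   ] [ 0.67 -0.58 -1.31] [ 0.02 -0.03  0.03] 0.0327
the job is handed in; nothing more can be done
the job is handed in; nothing more can be done
```

The spread ring now sits opposite the shaft groove, with the handles still squeezed. I took the black-handled pliers straight up off the hook fully squeezed, lowered the ring over the shaft end and handed in at 15 s. The yellow look-alikes, flask, jar and wrench were never approached.

**Last checks**
- **Centring:** in the wrist picture, most shaft features put the axis within about 0.5 mm of the ring centre. One shaft edge, the base of the taper, read about 1.7 mm off along x.
- **Contact:** the wrist force was about the pliers' weight alone, and I saw no sign of contact on the way down.
- **Height:** kinematics from the hook gives the ring at 95.0 mm, which is groove level. The side view gives 94–96.5 mm.

**What disagreed**
- **Wrist height fit:** judging height from the ring's apparent width read about 5–6 mm higher at every look. I took this as bias, because by eye the ring had not moved in the wrist view since it left the hook at its known height.
- **Final slip check:** my last numeric comparison of the hook and lifted pictures was inconclusive because rack and shadow pixels confused it. The no-slip judgement therefore rests on viewing the pictures.
- **Gripper opening:** it read 32 mm instead of the nominal 36 mm. The ring's inner and outer widths still matched the fully spread size to about 2–3%.

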